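# Wedge the carton stop into its bench bracket

### The arm

A 6-joint arm with a two-finger parallel gripper is mounted at the origin on a cart in front of the work surface, level with it; the furniture and walls round the work are solid. World frame = base frame: x ahead of the robot, y to its left, z up, the work surface at z = 0. Lengths are in m, angles in rad, forces in N, time in s.
With the tool pointing down it reaches from about 0.35 to 0.975 m from the base axis. Payload 4.9 kg.
Tool frame: the origin (TCP) lies on the centre line of the jaws, within the pads' length; the fingertips stand ctrl.tcp_to_tips ahead of it and the grasp point (between the pads) lies 3 mm ahead of it (ctrl.tcp_to_tips is the distance from the TCP to the fingertips, in m); z points along the fingers, y is the direction in which the jaws open and shut (so a half turn about z gives the same grasp; the last joint's range is limited). The gripper opens to 85 mm and grips with 20 to 120 N. Pads are 22 mm wide; open, the fingers measure 114 mm over their backs; the gripper's body (76 mm by 85 mm) begins 54 mm behind the grasp point. The pads swing forward as they close: fully open they stand 13 mm farther back than shut.
Start: joints at [-1.305, 0.053, 1.613, -0, 1.476, -0.119], TCP at [0.235, -0.579, 0.253] pointing down, gripper open.
Joint ranges: [-3.01, 3.01], [-1.01, 2.22], [0.06, 2.58], [-1.02, 4.17], [0.09, 2.62], [-3.14, 3.14]. Speed limits (rad/s): [2.57, 2.57, 3.14, 3.14, 3.14, 3.14].

### API

Orientations are given as a rotation vector (axis times angle).
In Python, from station import ctrl, vision gives the robot as it stands.
- The arm moves only by the tool jog_arm, never from a script. Its argument "deltas" is a list of rows, each a list of 7 numbers: the turn, a rotation vector about the tool's x, y, z in rad, then the shift along the tool's x, y, z in cm, then the opening, from 0 (shut) to 1 (fully open). A call has 1 to 12 rows; each row shifts and turns the commanded pose from where the row before left it, along the tool's axes as they then stand; what a row does not reach is not made up. A row lasts 1/12 s, in which the tool goes at most 41.7 mm and 7.16 degrees, less where a joint would pass 70% of its speed; a pose out of reach is approached as far as the arm can. A call with a gripper value outside its range is refused whole. The fingers move at their own pace and stop on an object; "grip_force" is the grip in N (left out, the last holds). Time passes only in rows, so rows that do not move let the fingers close. It gives the time, the measured TCP pose, the force and the opening at its end, in the units of the state.
- ctrl.get_obs(): the state, without advancing time (a new reading comes with each control period).
- vision.get_image(name): name is "side" or "top"; returns (picture, depth): 420x560x3 uint8, red, green, blue; 420x560 float32, m along the optical axis (not along the pixel's ray), 0 where there is no reading.
- vision.calibration(name): a dict with "fx", "fy", "cx", "cy" (pixels), "rvec" (rotation vector, rad) and "tvec" (3), from world to camera coordinates, as OpenCV has them. Camera axes: x right, y down, z forward; pixel columns grow to the right and rows downward; lengths in m; the calibration is good to about 2 mm. A picture is of the moment at which its call begins. calibration takes no time and is no camera call.
- ctrl.finish_job(): hands the job in, once; it reports no verdict.
The state is a dict: "t": time; "q": joint angles; "dq": joint speeds; "effort": joint torques, N m; "tool_pos": TCP position; "tool_rot": TCP orientation; "contact_force": force on the tool from outside, world axes, zero at the start; "wrist_torque": the same for the moment, N m; "opening": finger opening in m.
Only numpy, scipy, OpenCV 4.12 (cv2) and the standard library are available. Lean on these libraries where they do the work, as an engineer would, in place of code of your own. Each camera call takes 0.05 s, during which the arm holds its last target. There are 200 camera calls.

### The job

Get the packing bench ready: swing the wooden case's lid up and over so that it stays open by itself, lift the carton stop out, and slide its dovetailed foot, narrow end first, into the tapered bench bracket. Push it firmly along until it wedges tight, without ramming it, and leave it wedged there; leave the other things on the bench alone.

Things in the scene. Friction and masses are not known exactly. Their poses are not given: they have to be found in the camera images.
- case: plywood case, 170 (x) x 190 (y) x 75 mm high, fixed to the bench, walls and floor 6 mm thick. Origin: centre of its underside. x points from the front (bar side) to the hinge side; z up. The carton stop lies inside, on the floor.
- lid (a joint): hinge angle of the case's plywood lid (8 mm thick, 0.2 kg): 0 shut, 1.85 rad fully open against its end stop, leaning back. Below about 1.5 rad it falls shut when let go, above 1.6 rad it falls open and stays.
- lid_hinge (a point): point on the lid's hinge axis, at the middle of the case's far top edge (75 mm above the bench). Its axes are the case's: the hinge axis runs along y, and the lid swings up and toward +x.
- lid_bar (a point): centre of the lid's steel handle bar: round, 12 mm thick, 44 mm long, parallel to the hinge, on an 18 mm wide tongue in front of the lid. Shut, it lies 196 mm in front of the hinge axis and 5 mm above it, with free space below and beside it. Pinched by its two ends (44 mm across, along the hinge direction), it pivots between the fingers as the lid swings. Axes turn with the lid.
- stop: grey plastic carton stop, 0.2 to 0.4 kg. Origin: centre of its foot's underside; z up, x to its front. Foot: dovetail 100 mm long (x -50 to 50), 20 mm high, tapered in plan: 66 mm wide below at the rear (x = -50), 50 mm at the front, 16 mm less on top. At the front a cross plate stands on it (x 41 to 49, 60 mm wide, z 23 to 62). Lies in the case, front toward the hinge, up to 0.2 rad askew.
- stop_grip (a point): point at which to grip the stop's rib: 5 mm behind the stop's origin, 45 mm above its underside. The rib stands along the middle of the foot, 16 mm thick (y), x from -50 to 42, z from 20 to 61 mm; its rear end is flush with the foot's, so the stop can be pushed there from behind. Axes as the stop's.
- bracket: aluminium bench bracket, fixed, 190 mm long (x -115 to 75), 114 mm wide: a 6 mm floor plate with two dovetail rails (x -65 to 75, 19 mm high above the plate) that lean inward over the foot and converge toward +x. Open mouth at -x, with the bare plate (x -115 to -65) as an apron before it. Origin: underside, on the centre line, 65 mm in from the mouth. z up.
- mouth (a point): centre of the rails' mouth, on top of the floor plate (6 mm above the bench). Axes as the bracket's: the stop goes in along +x, narrow end first. The gap between the rails is 68 mm wide at floor level here, and 46 mm at the far end, 140 mm on; 15 mm less at the rails' top.
- seat (a point): point on the centre line, on the floor plate, 65 mm in from the mouth. Axes as the bracket's. The stop's origin is about here when its foot begins to touch both rails (free play: 0.16 mm across for every mm before that). The gib's setting shifts this by up to 9 mm either way; being wedged, the stop goes on another 2 to 10 mm. It centres itself if pushed from behind rather than held.
- gib: steel gib strip, the flank of the bracket's right rail (-y), backed by stiff springs (20 N per mm) and set up to 1.4 mm in or out (not visible). Origin: the bracket's, shifted by that. A steady push of 12 to 20 N along +x wedges the foot between gib and rail; it then stays jammed, with some 9 N or more between foot and gib. Over 50 N between them counts as rammed.
- box_cutter: yellow box cutter, 156 mm long, 14 mm high, lying on the bench between case and bracket; not to be disturbed. Origin: centre of its underside.
- label_roll_a: white roll of labels, 97 mm across, 63 mm high, lying flat behind case and bracket; not to be disturbed. Origin: centre of its underside.

How it is judged:
On the way, in this order (a step that is already met when the one before it is completed fails the run):
1. the lid is swung open past its balance point (value of joint lid above 1.6 rad), for 0.2 s.
2. the stop is lifted clear of the case (height (world z) of stop above 0.08 m), for 0.1 s.
3. the stop's foot has entered the mouth of the bracket, on its floor plate (x of stop in the frame of seat between -0.095 and 0.04 m and y of stop in the frame of seat between -0.01 and 0.01 m and z of stop in the frame of seat below 0.006 m), for 0.1 s.
At the end, for the whole second after the job is handed in: The lid stands open past 1.6 rad; the stop sits upright in the bracket on its floor plate (within 3 mm in height, 5 mm sideways, 0.06 rad), 12 mm short of the seat point to 40 mm beyond it, at rest, and is jammed by itself with more than 5 N between its foot and the gib (value of joint lid above 1.6 rad and x of stop in the frame of seat between -0.012 and 0.04 m and y of stop in the frame of seat between -0.005 and 0.005 m and z of stop in the frame of seat below 0.003 m and angle between the x axis of stop and the x axis of seat, either way round below 0.06 rad and angle between stop's own z axis and vertical below 0.06 rad and contact force between stop and gib above 5 N and linear speed of stop below 0.01 m/s); the robot touches nothing.
It fails at once if the stop is rammed: more than 50 N between foot and gib (contact force between stop and gib above 50 N).
It fails at once if the box cutter is moved by more than 30 mm (distance of box_cutter from where it was at the start of the episode above 0.03 m).
It fails at once if the roll of labels is moved by more than 30 mm (distance of label_roll_a from where it was at the start of the episode above 0.03 m).
It also fails if it takes over 72 s, if anything falls off the work surface, if the arm or the gripper's body presses on something with over 40 N, if the wrist force passes 120 N, or if a joint passes its speed limit or range.

## Working session

There is one attempt and no reset: what is moved stays moved. The work goes in short steps, Python scripts to look and compute and a tool call to move; the robot and the scene stay as the last step left them, time stands still between calls to the robot, and variables do not carry over. Pictures are saved under pics/ and viewed, about 8 in all and at most 12, crops included, and the job is handed in when it is done.

Besides the shell and the picture viewer there is one more tool, called after ">>>" as name([rows], argument=value, ...), one row to a line, values as JSON. jog_arm: Moves the arm, as the interface text tells. Its arguments: {"type":"object","properties":{"deltas":{"type":"array"},"grip_force":{"type":"number"}},"required":["deltas"]}

```bash
ls; mkdir -p pics; cat > h.py <<'E'
import numpy as np, cv2
from station import ctrl, vision
def cam(n):
    c=vision.calibration(n); R=cv2.Rodrigues(np.array(c["rvec"],float))[0]; return c,R,np.array(c["tvec"],float)
def cloud(n,D):
    c,R,t=cam(n); v,u=np.mgrid[:D.shape[0],:D.shape[1]]
    P=np.stack([(u-c["cx"])/c["fx"]*D,(v-c["cy"])/c["fy"]*D,D],-1); return (P-t)@R
def ray(n,u,v,z):
    c,R,t=cam(n); d=R.T@np.array([(u-c["cx"])/c["fx"],(v-c["cy"])/c["fy"],1]); o=-R.T@t
    return o+d*(z-o[2])/d[2]
def save(n,f):
    I,D=vision.get_image(n); cv2.imwrite(f"pics/{f}.png",I[:,:,::-1]); np.savez(f"pics/{f}.npz",I=I,D=D); return I,D
E
python3 - <<'E'
from h import *
for n in("top","side"):
    save(n,n+"0"); c,R,t=cam(n); print(n,c["fx"],-R.T@t,R[2])
o=ctrl.get_obs(); print({k:np.round(v,3) for k,v in o.items()},ctrl.tcp_to_tips)
E
```

```text
pics
top 401.20844064825695 [ 0.4647924  -0.01045651  0.90881025] [ 0.15202305 -0.00860439 -0.98833949]
side 385.7426610942489 [0.15273843 0.631303   0.56696478] [ 0.48599587 -0.70701101 -0.51375427]
{'t': np.float64(0.1), 'q': array([-1.305,  0.053,  1.614, -0.   ,  1.476, -0.119]), 'dq': array([-0.002, -0.002, -0.003,  0.002, -0.001,  0.   ]), 'effort': array([ 0.0000e+00, -3.9491e+01, -3.7136e+01, -0.0000e+00,  4.0000e-03,
       -0.0000e+00]), 'tool_pos': array([ 0.234, -0.579,  0.252]), 'tool_rot': array([-3.082, -0.6  ,  0.   ]), 'contact_force': array([-0.075, -1.113,  0.423]), 'wrist_torque': array([ 0.009, -0.02 , -0.051]), 'opening': np.float64(0.085)} 0.022
```

View pics/top0.png

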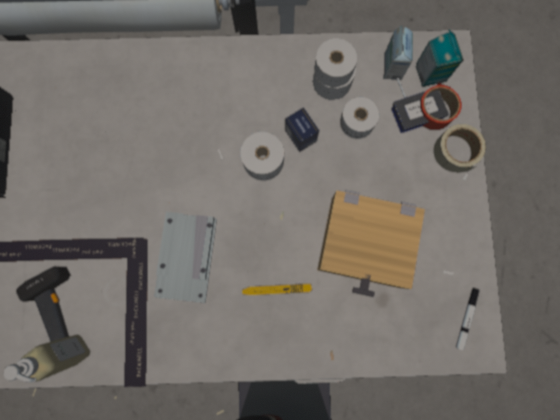

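View pics/side0.png

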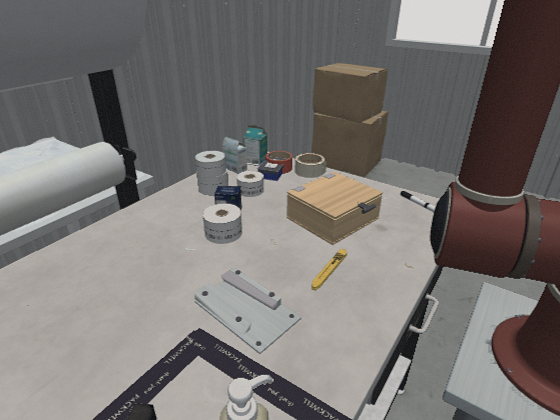

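```bash
python3 - <<'E'
from h import *
d=np.load("pics/top0.npz"); I,D=d["I"],d["D"]; P=cloud("top",D); Z=P[...,2]
print("table z", np.median(Z[320:350,200:230]), Z[240:300:10,230])
# lid top
def rect(m,name):
    m=cv2.morphologyEx(m.astype(np.uint8),cv2.MORPH_OPEN,np.ones((3,3)))
    n,l,s,_=cv2.connectedComponentsWithStats(m)
    k=1+np.argmax(s[1:,4]); q=P[l==k]
    r=cv2.minAreaRect((q[:,:2]*1000).astype(np.float32)); print(name,len(q),np.round(r[0],1),np.round(r[1],1),round(r[2],2),"z",np.round(np.percentile(q[:,2],[5,50,95]),4)); return l==k,r
roi=np.zeros(Z.shape,bool); roi[180:292,315:430]=1
ml,_=rect(roi&(Z>.06),"lid")
roi=np.zeros(Z.shape,bool); roi[278:302,345:382]=1
rect(roi&(Z>.05),"bar+tongue")
hsv=cv2.cvtColor(I,cv2.COLOR_RGB2HSV)
roi=np.zeros(Z.shape,bool); roi[205:310,150:225]=1
rect(roi&(Z>.003)&(Z<.06),"bracket all")
rect(roi&(Z>.016)&(Z<.06),"rail big")
roi2=roi.copy(); roi2[:,190:]=0
rect(roi2&(Z>.016)&(Z<.06),"railL")
for n,s in(("cut",(slice(278,300),slice(238,318))),("roll",(slice(128,180),slice(236,290)))):
    roi=np.zeros(Z.shape,bool); roi[s]=1; rect(roi&(Z>.006),n)
c=cv2.resize(I[205:310,150:225],None,fx=6,fy=5.5,interpolation=cv2.INTER_CUBIC)
h=cv2.applyColorMap(np.uint8(np.clip(Z[205:310,150:225]*8000,0,255)),cv2.COLORMAP_JET); h=cv2.resize(h,(c.shape[1]//1,c.shape[0]),interpolation=0)
o=np.hstack([c[:,:,::-1],h]); print(o.shape); o=cv2.resize(o,(780,560)); cv2.imwrite("pics/br.png",o)
E
```

```text
table z 8.31891817839758e-05 [ 0.00340351 -0.00114841  0.00055449 -0.00135567 -0.0018339   0.00051484]
lid 7831 [ 537.5 -162. ] [259.8 213.3] 76.23 z [0.0816 0.0841 0.0866]
bar+tongue 286 [ 447.1 -110.4] [200.7  36.1] 88.35 z [0.0809 0.0846 0.088 ]
bracket all 4315 [522.8 206.2] [115.  190.3] 82.07 z [0.0041 0.0083 0.0271]
rail big 986 [542.7 165. ] [ 38.1 139.9] 85.68 z [0.0218 0.0251 0.028 ]
railL 922 [553.1 242.2] [ 37.9 140.8] 77.43 z [0.0225 0.025  0.0278]
cut 604 [449.9   3.6] [ 29.  152.9] 1.29 z [0.0083 0.0119 0.0152]
roll 1674 [627.3  31.2] [ 94.3 322.7] 88.47 z [0.0215 0.0614 0.0642]
(578, 900, 3)
```

View pics/br.png

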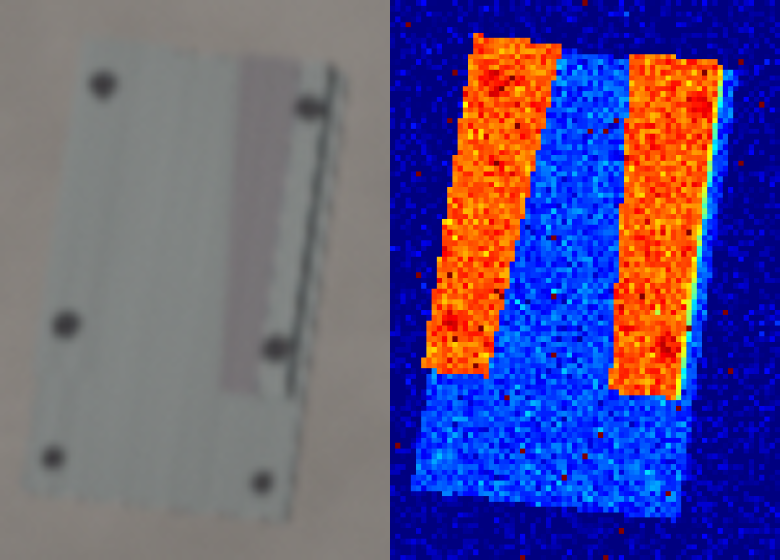

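```bash
python3 - <<'E'
from h import *
d=np.load("pics/top0.npz"); I,D=d["I"],d["D"]; P=cloud("top",D); Z=cv2.medianBlur(P[...,2].astype(np.float32),3)
def rays(uv,z): return np.array([ray("top",u,v,z)[:2] for u,v in uv])*1000
def rect(m,z,name,k):
    m=cv2.morphologyEx(m.astype(np.uint8),cv2.MORPH_OPEN,np.ones((k,k)))
    C=max(cv2.findContours(m,0,1)[0],key=cv2.contourArea)
    r=cv2.minAreaRect(rays(C[:,0].astype(float),z).astype(np.float32)); print(name,np.round(r[0],1),np.round(r[1],1),round(r[2],2)); return r
roi=np.zeros(Z.shape,bool); roi[180:300,315:435]=1
rect(roi&(Z>.06),.083,"lid",13)
hsv=cv2.cvtColor(I,cv2.COLOR_RGB2HSV)
dark=(I.max(2)<95); roi=np.zeros(Z.shape,bool); roi[272:302,345:385]=1
dk=roi&dark&(hsv[...,1]<90)
print("dark px",dk.sum()); 
for r in range(276,300): 
    c=np.where(dk[r])[0]; 
    if len(c): print(r,c.min(),c.max(),len(c),end="; ")
rect(dk,.083,"bar",4)
roi=np.zeros(Z.shape,bool); roi[205:310,150:225]=1
rect(roi&(Z>.003)&(Z<.06),.006,"plate",5)
# rail inner/outer edges in world, sampled per row
for nm,s in(("L",slice(150,192)),("R",slice(185,225))):
    m=np.zeros(Z.shape,bool); m[205:310,s]=Z[205:310,s]>.016
    m=cv2.morphologyEx(m.astype(np.uint8),cv2.MORPH_OPEN,np.ones((5,5)))
    lo=[];hi=[]
    for r in range(215,285):
        c=np.where(m[r])[0]
        if len(c)>8: lo.append((c.min()-.5,r)); hi.append((c.max()+.5,r))
    for n2,e in(("left",lo),("right",hi)):
        e=rays(e[4:-4],.025); f=np.polyfit(e[:,0],e[:,1],1); f=np.polyfit(*(e[abs(np.polyval(f,e[:,0])-e[:,1])<2].T),1); print(nm,n2,"slope",f[0].round(4),"y@540",np.polyval(f,540).round(1),"x",e[:,0].min().round(),e[:,0].max().round())
E
```

```text
lid [ 544.6 -198.3] [191.7 179.1] 76.19
dark px 221
278 367 368 2; 279 361 369 9; 280 361 369 9; 281 361 370 10; 282 361 369 9; 283 360 368 9; 284 360 368 9; 285 360 368 9; 286 360 368 9; 287 354 368 11; 288 353 368 16; 289 352 368 17; 290 352 369 18; 291 352 372 21; 292 353 373 21; 293 357 374 18; 294 361 373 13; 295 366 373 8; 296 370 372 3; bar [ 443.3 -174.6] [40.6 32. ] 88.34
plate [524.2 207.7] [118.8 192.4] 82.2
L left slope -0.1398 y@540 258.4 x 494.0 606.0
L right slope -0.223 y@540 225.9 x 493.0 605.0
R left slope -0.0565 y@540 183.4 x 483.0 601.0
R right slope -0.1392 y@540 148.9 x 482.0 600.0
```

>>> jog_arm([
  [0,0,0.104,0,0,0,1],
  [0,0,0.104,0,0,0,1],
  [0,0,0.104,0,0,0,1],
  [0,0,0.104,0,0,0,1],
  [0,0,0.104,0,0,0,1],
  [0,0,0.104,0,0,0,1],
], grip_force=30)

```text
t: 0.6
tool_pos: [0.2345, -0.5789, 0.2525]
tool_rot: [-3.117, 0.383, 0.001]
contact_force: [0.1, 0.6, 0.2]
opening: 0.0855
```

>>> jog_arm([
  [0,0,0,0.85,-3.6,0,1],
  [0,0,0,0.85,-3.6,0,1],
  [0,0,0,0.85,-3.6,0,1],
  [0,0,0,0.85,-3.6,0,1],
  [0,0,0,0.85,-3.6,0,1],
  [0,0,0,0.85,-3.6,0,1],
  [0,0,0,0.85,-3.6,0,1],
  [0,0,0,0.85,-3.6,0,1],
  [0,0,0,0.85,-3.6,0,1],
  [0,0,0,0.85,-3.6,0,1],
  [0,0,0,0.85,-3.6,0,1],
  [0,0,0,0.85,-3.6,0,1],
])

```text
t: 1.6
tool_pos: [0.4363, -0.1819, 0.253]
tool_rot: [-3.119, 0.375, 0.0]
contact_force: [1.4, -1.3, 0.1]
opening: 0.0853
```

```bash
cat >> h.py <<'E'
from scipy.spatial.transform import Rotation as Ro
def togo(xyz,yaw):
    "print what is left to go, in tool axes (cm) and turn; target pointing down, tool x at yaw"
    o=ctrl.get_obs(); R=Ro.from_rotvec(o["tool_rot"]); T=Ro.from_euler("z",yaw)*Ro.from_euler("x",np.pi)
    print("t",round(float(o["t"]),2),"pos",np.round(o["tool_pos"],4),"toolx",np.round(R.as_matrix()[:,0],3),"toolz",np.round(R.as_matrix()[:,2],3),"F",np.round(o["contact_force"],1),"open",round(float(o["opening"]),4))
    print(" turn",np.round((R.inv()*T).as_rotvec(),3),"shift now cm",np.round(R.inv().apply(np.array(xyz)-o["tool_pos"])*100,2),"after turn",np.round(T.inv().apply(np.array(xyz)-o["tool_pos"])*100,2))
E
python3 - <<'E'
from h import *
for u,v in((363,291.5),(364.5,284),(352.5,290),(374,294)): print(ray("top",u,v,.083))
togo([.440,-.173,.093],-.241)
E
```

```text
[ 0.43631913 -0.17250274  0.083     ]
[ 0.45121239 -0.17643371  0.083     ]
[ 0.4399265  -0.15137671  0.083     ]
[ 0.43069664 -0.19449806  0.083     ]
t 1.6 pos [ 0.4363 -0.1819  0.253 ] toolx [ 0.971 -0.237 -0.   ] toolz [-0.  0. -1.] F [ 1.4 -1.3  0.1] open 0.0853
 turn [-0.     0.     0.002] shift now cm [ 0.15 -0.95 16.  ] after turn [ 0.15 -0.95 16.  ]
```

>>> jog_arm([
  [0,0,0,0,-0.95,2,1],
  [0,0,0,0,0,3,1],
  [0,0,0,0,0,3,1],
  [0,0,0,0,0,3,1],
  [0,0,0,0,0,3,1],
  [0,0,0,0,0,2.6,1],
  [0,0,0,0,0,0,1],
])

```text
t: 2.18
tool_pos: [0.434, -0.172, 0.0809]
tool_rot: [-3.114, 0.374, 0.018]
contact_force: [-0.2, 1.4, -0.4]
opening: 0.0856
```

```bash
python3 - <<'E'
from h import *
togo([.438,-.1725,.087],-.241)
a,_=save("side","s1"); b,_=save("top","t1")
A=cv2.resize(a[150:260,280:430],None,fx=4,fy=4,interpolation=cv2.INTER_CUBIC)
B=cv2.resize(b[225:335,310:420],(400,400),interpolation=cv2.INTER_CUBIC)
o=np.zeros((440,1000,3),np.uint8);o[:,:600]=A;o[:400,600:]=B
cv2.imwrite("pics/v1.png",cv2.resize(o[:,:,::-1],(800,352)))
E
```

```text
t 2.18 pos [ 0.434  -0.172   0.0809] toolx [ 0.971 -0.237 -0.012] toolz [-0.011  0.006 -1.   ] F [-0.2  1.4 -0.4] open 0.0856
 turn [-0.004  0.012  0.002] shift now cm [ 0.39 -0.04 -0.61] after turn [ 0.4  -0.04 -0.61]
```

View pics/v1.png

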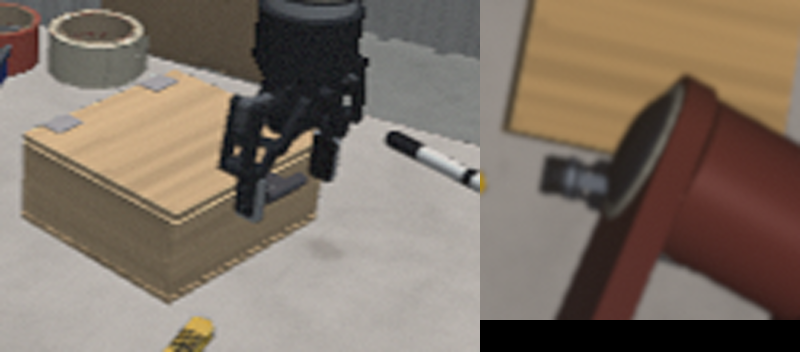

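```bash
python3 -c "
from h import *
togo([.438,-.1725,.087],-.241)"
```

```text
t 2.28 pos [ 0.4375 -0.174   0.0866] toolx [ 0.972 -0.237 -0.003] toolz [-0.002  0.001 -1.   ] F [-0.1  1.1  1. ] open 0.0851
 turn [-0.001  0.003  0.002] shift now cm [ 0.01 -0.16 -0.04] after turn [ 0.01 -0.16 -0.04]
```

>>> jog_arm([
  [0,0,0,0,-0.1,0,0],
  [0,0,0,0,0,0,0],
  [0,0,0,0,0,0,0],
  [0,0,0,0,0,0,0],
  [0,0,0,0,0,0,0],
  [0,0,0,0,0,0,0],
  [0,0,0,0,0,0,0],
  [0,0,0,0,0,0,0],
], grip_force=35)

```text
t: 2.95
tool_pos: [0.4402, -0.1724, 0.09]
tool_rot: [-3.115, 0.376, -0.005]
contact_force: [0.4, 7.9, 9.3]
opening: 0.043
```

```bash
python3 - <<'E'
from h import *
togo([.438,-.1725,.087],-.241)
# arc increments: bar radius 196, starting angle 0.0255 above hinge (5mm)
th0=np.arctan2(5,196); r=np.hypot(5,196)
ths=np.linspace(0,1.72,25)
p=np.array([[-r*np.cos(a+th0),r*np.sin(a+th0)] for a in ths])/10
print(np.round(np.diff(p,axis=0)*[1,-1],2).tolist())
E
```

```text
t 2.95 pos [ 0.4402 -0.1724  0.09  ] toolx [ 0.971 -0.238  0.003] toolz [ 0.004  0.003 -1.   ] F [0.4 7.9 9.3] open 0.043
 turn [-0.004 -0.003  0.001] shift now cm [-0.21  0.07  0.3 ] after turn [-0.21  0.07  0.3 ]
[[0.09, -1.4], [0.19, -1.39], [0.29, -1.38], [0.38, -1.35], [0.48, -1.32], [0.57, -1.28], [0.66, -1.24], [0.75, -1.19], [0.83, -1.13], [0.91, -1.07], [0.99, -1.0], [1.06, -0.93], [1.12, -0.85], [1.18, -0.77], [1.23, -0.68], [1.27, -0.59], [1.31, -0.5], [1.35, -0.4], [1.37, -0.31], [1.39, -0.21], [1.4, -0.11], [1.4, -0.01], [1.4, 0.09], [1.39, 0.19]]
```

>>> jog_arm([
  [0,0,0,0.09,0,-1.4,0],
  [0,0,0,0.19,0,-1.39,0],
  [0,0,0,0.29,0,-1.38,0],
  [0,0,0,0.38,0,-1.35,0],
  [0,0,0,0.48,0,-1.32,0],
  [0,0,0,0.57,0,-1.28,0],
  [0,0,0,0,0,0,0],
  [0,0,0,0,0,0,0],
])

```text
t: 3.62
tool_pos: [0.4591, -0.177, 0.1699]
tool_rot: [-3.116, 0.375, -0.005]
contact_force: [3.2, 4.7, -3.4]
opening: 0.0429
```

```bash
python3 - <<'E'
from h import *
togo([.438+.02*.971,-.1725-.02*.238,.087+.0812],-.241)
a,_=save("side","s2")
A=cv2.resize(a[100:260,260:430],None,fx=3,fy=3,interpolation=cv2.INTER_CUBIC)
cv2.imwrite("pics/v2.png",A[:,:,::-1])
E
```

```text
t 3.62 pos [ 0.4591 -0.177   0.1699] toolx [ 0.972 -0.237  0.003] toolz [ 0.003  0.003 -1.   ] F [ 3.2  4.7 -3.4] open 0.0429
 turn [-0.003 -0.003  0.002] shift now cm [-0.16  0.07  0.17] after turn [-0.16  0.07  0.17]
```

View pics/v2.png

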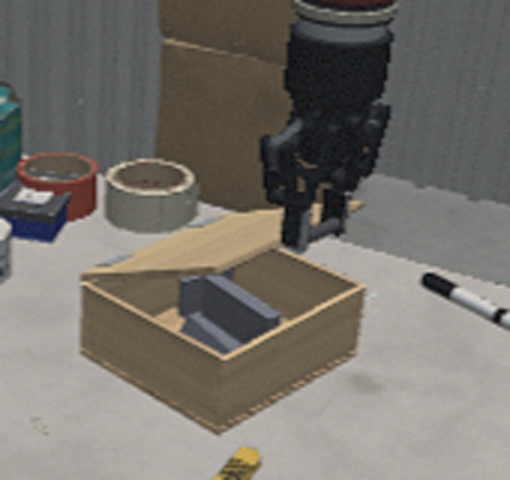

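The lid is rising with the bar held (bar at about (315,237) in the crop); the stop is visible inside. Continue along the arc.

>>> jog_arm([
  [0,0,0,0.66,0,-1.24,0],
  [0,0,0,0.75,0,-1.19,0],
  [0,0,0,0.83,0,-1.13,0],
  [0,0,0,0.91,0,-1.07,0],
  [0,0,0,0.99,0,-1.0,0],
  [0,0,0,1.06,0,-0.93,0],
  [0,0,0,1.12,0,-0.85,0],
  [0,0,0,1.18,0,-0.77,0],
  [0,0,0,1.23,0,-0.68,0],
  [0,0,0,0,0,0,0],
])

```text
t: 4.5
tool_pos: [0.5446, -0.1981, 0.2584]
tool_rot: [-3.117, 0.373, -0.004]
contact_force: [0.1, 4.3, -1.7]
opening: 0.0425
```

>>> jog_arm([
  [0,0,0,1.27,0,-0.59,0],
  [0,0,0,1.31,0,-0.5,0],
  [0,0,0,1.35,0,-0.4,0],
  [0,0,0,1.37,0,-0.31,0],
  [0,0,0,1.39,0,-0.21,0],
  [0,0,0,1.4,0,-0.11,0],
  [0,0,0,1.4,0,-0.01,0],
  [0,0,0,1.4,0,0.09,0],
  [0,0,0,1.39,0,0.19,0],
  [0,0,0,0,0,0,0],
  [0,0,0,0,0,0,0],
])

```text
t: 5.42
tool_pos: [0.6627, -0.2272, 0.2767]
tool_rot: [-3.118, 0.374, -0.002]
contact_force: [0.7, 4.2, 2.3]
opening: 0.0424
```

```bash
python3 - <<'E'
from h import *
th=1.72+.0255; c=.196*np.array([np.cos(.0255)-np.cos(th),np.sin(th)-np.sin(.0255)])
togo([.438+c[0]*.971,-.1725-c[0]*.238,.087+c[1]],-.241)
a,_=save("side","s3")
A=cv2.resize(a[60:260,230:430],None,fx=2.5,fy=2.5,interpolation=cv2.INTER_CUBIC)
cv2.imwrite("pics/v3.png",A[:,:,::-1])
E
```

```text
t 5.42 pos [ 0.6627 -0.2272  0.2767] toolx [ 0.972 -0.236  0.001] toolz [ 0.001  0.001 -1.   ] F [0.7 4.2 2.3] open 0.0424
 turn [-0.002 -0.001  0.002] shift now cm [-0.13  0.03  0.17] after turn [-0.13  0.03  0.17]
```

View pics/v3.png

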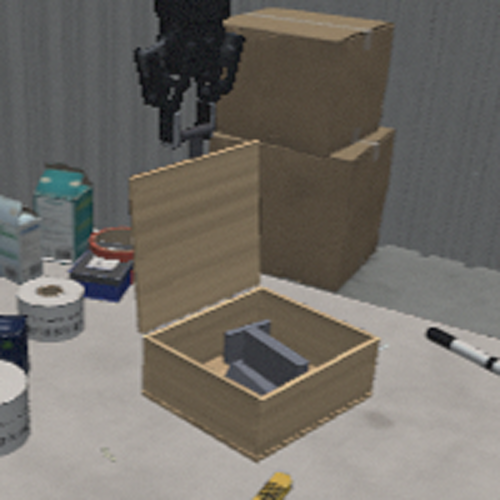

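>>> jog_arm([
  [0,0,0,0,0,0,1],
  [0,0,0,0,0,0,1],
  [0,0,0,0,0,0,1],
  [0,0,0,0,0,0,1],
  [0,0,0,0,0,-2.5,1],
  [0,0,0,0,0,-3.5,1],
  [0,0,0,-3.5,0,-1,1],
  [0,0,0,-4,0,0,1],
  [0,0,0,-4,0,0,1],
  [0,0,0,-4,0,0,1],
  [0,0,0,-4,0,0,1],
  [0,0,0,-4,0,0,1],
])

```text
t: 6.47
tool_pos: [0.4317, -0.172, 0.3452]
tool_rot: [3.118, -0.375, -0.0]
contact_force: [-0.5, -0.5, 1.4]
opening: 0.0852
```

>>> jog_arm([
  [0,0,0,-3,-3,0,1],
  [0,0,0,0,-4,0,1],
  [0,0,0,0,-4,0,1],
  [0,0,0,0,-4,0,1],
  [0,0,0,0,-3,0,1],
  [0,0,0,0,0,0,1],
])

```text
t: 6.97
tool_pos: [0.4478, 0.0128, 0.3457]
tool_rot: [-3.119, 0.365, -0.001]
contact_force: [0.3, -0.5, 0.2]
opening: 0.0854
```

```bash
python3 - <<'E'
from h import *
togo([.5,-.2,.2],-.241)
b,D=save("top","t4"); a,Ds=save("side","s4")
A=cv2.resize(a[100:260,240:400],(480,480),interpolation=cv2.INTER_CUBIC)
B=cv2.resize(b[170:310,310:450],(480,480),interpolation=cv2.INTER_CUBIC)
cv2.imwrite("pics/v4.png",cv2.resize(np.hstack([A,B])[:,:,::-1],(800,400)))
E
```

```text
t 6.97 pos [0.4478 0.0128 0.3457] toolx [ 0.973 -0.231  0.001] toolz [ 0.001  0.001 -1.   ] F [ 0.3 -0.5  0.2] open 0.0854
 turn [-0.002 -0.001  0.008] shift now cm [ 9.99 19.52 14.55] after turn [10.15 19.42 14.57]
```

View pics/v4.png

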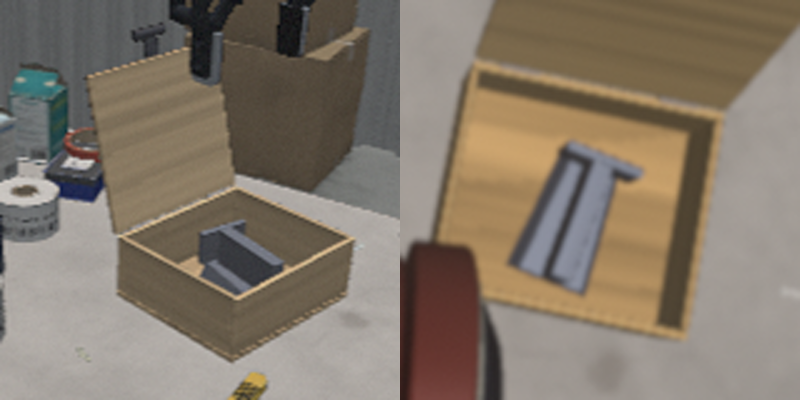

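```bash
python3 - <<'E'
from h import *
d=np.load("pics/t4.npz"); I,D=d["I"],d["D"]; P=cloud("top",D); Z=cv2.medianBlur(P[...,2].astype(np.float32),3)
hsv=cv2.cvtColor(I,cv2.COLOR_RGB2HSV)
g=(I[...,2].astype(int)>I[...,0]+3)
roi=np.zeros(Z.shape,bool); roi[210:285,340:415]=1
m=roi&(Z>.053)&(Z<.085)&g
n,l,s,_=cv2.connectedComponentsWithStats(m.astype(np.uint8)); k=1+np.argmax(s[1:,4]); m=l==k
v,u=np.nonzero(m); X=np.array([ray("top",a,b,.067)[:2] for a,b in zip(u,v)])*1000
print(len(X),"z",np.median(P[...,2][m]))
# initial axis along long direction; split plate/rib by projecting
yaw=-.3
for it in range(6):
    ax=np.array([np.cos(yaw),np.sin(yaw)]); nx=np.array([-ax[1],ax[0]])
    s_=X@ax; w=X@nx; hi=s_.max(); lo=s_.min()
    bins=np.arange(lo+6,hi-16,3); C=[]
    for b in bins:
        q=w[(s_>=b)&(s_<b+3)]
        if len(q): C.append((b+1.5,(q.min()+q.max())/2,np.ptp(q)))
    C=np.array(C); f=np.polyfit(C[:,0],C[:,1],1); yaw+=np.arctan(f[0])
ax=np.array([np.cos(yaw),np.sin(yaw)]); nx=np.array([-ax[1],ax[0]])
s_=X@ax;w=X@nx; print("yaw",yaw,"range",np.percentile(s_,[.5,99.5]),"rib width",np.median(C[:,2]))
pl=w[s_>s_.max()-8]; print("plate w",pl.min(),pl.max(), (pl.min()+pl.max())/2, "rib centre",np.median(C[:,1]))
lo,hi=np.percentile(s_,[.5,99.5]); mid=(lo+hi)/2; o=ax*mid+nx*np.median(C[:,1])  # span -50..49
grip=o-ax*4.5; print("origin",o,"grip",grip)
togo([grip[0]/1000,grip[1]/1000,.30],yaw)
E
```

```text
429 z 0.06834818429424659
yaw -0.4215643178619986 range [519.30749612 615.08638667] rib width 15.761460482452353
plate w 4.818371132844346 58.54978597911189 31.684078555978118 rib centre 31.51573502928651
origin [ 530.43469496 -203.33382961] grip [ 526.32867015 -201.4924822 ]
t 7.07 pos [0.4475 0.0095 0.3455] toolx [ 0.972 -0.235  0.   ] toolz [-0.    -0.001 -1.   ] F [ 0.4 -0.2 -0.4] open 0.0852
 turn [ 0.001 -0.     0.185] shift now cm [12.62 18.66  4.57] after turn [15.83 16.03  4.55]
```

>>> jog_arm([
  [0,0,0.0925,0,0,0,0.8],
  [0,0,0.0925,0,0,0,0.8],
  [0,0,0,2.64,2.67,0.75,0.8],
  [0,0,0,2.64,2.67,0.75,0.8],
  [0,0,0,2.64,2.67,0.75,0.8],
  [0,0,0,2.64,2.67,0.75,0.8],
  [0,0,0,2.64,2.67,0.75,0.8],
  [0,0,0,2.63,2.68,0.8,0.8],
  [0,0,0,0,0,3,0.8],
  [0,0,0,0,0,3.5,0.8],
  [0,0,0,0,0,3.5,0.8],
  [0,0,0,0,0,2,0.8],
])

```text
t: 8.07
tool_pos: [0.5232, -0.2037, 0.1754]
tool_rot: [-3.069, 0.666, 0.009]
contact_force: [-0.5, 0.9, -0.8]
opening: 0.0687
```

>>> jog_arm([
  [0,0,0,0,0,0,0.8],
  [0,0,0,0,0,0,0.8],
])

```text
t: 8.23
tool_pos: [0.5246, -0.2033, 0.179]
tool_rot: [-3.07, 0.665, 0.004]
contact_force: [1.1, -0.7, 1.6]
opening: 0.0684
```

```bash
python3 - <<'E'
from h import *
togo([.5263,-.2015,.054],-.4215)
E
```

```text
t 8.23 pos [ 0.5246 -0.2033  0.179 ] toolx [ 0.91  -0.414 -0.003] toolz [-0.003  0.001 -1.   ] F [ 1.1 -0.7  1.6] open 0.0684
 turn [ 0.     0.003 -0.005] shift now cm [ 0.11 -0.24 12.5 ] after turn [ 0.08 -0.24 12.5 ]
```

>>> jog_arm([
  [0,0,0,0.1,-0.2,2.5,0.8],
  [0,0,0,0,0,3,0.8],
  [0,0,0,0,0,3,0.8],
  [0,0,0,0,0,2.5,0.8],
  [0,0,0,0,0,1.5,0.8],
  [0,0,0,0,0,0,0.8],
  [0,0,0,0,0,0,0],
  [0,0,0,0,0,0,0],
  [0,0,0,0,0,0,0],
  [0,0,0,0,0,0,0],
  [0,0,0,0,0,0,0],
  [0,0,0,0,0,0,0],
], grip_force=60)

```text
t: 9.23
tool_pos: [0.529, -0.2018, 0.0574]
tool_rot: [3.07, -0.661, 0.005]
contact_force: [-2.1, -0.0, 6.8]
opening: 0.0152
```

>>> jog_arm([
  [0,0,0,0,0,0,0],
  [0,0,0,0,0,0,0],
  [0,0,0,0,0,-0.5,0],
  [0,0,0,0,0,-1.5,0],
  [0,0,0,0,0,0,0],
])

```text
t: 9.65
tool_pos: [0.5286, -0.2012, 0.0769]
tool_rot: [3.071, -0.661, 0.004]
contact_force: [0.6, -1.0, -2.8]
opening: 0.0147
```

```bash
python3 - <<'E'
from h import *
togo([.5263,-.2015,.074],-.4215)
a,_=save("side","s5")
A=cv2.resize(a[100:260,240:400],(480,480),interpolation=cv2.INTER_CUBIC)
cv2.imwrite("pics/v5.png",A[:,:,::-1])
E
```

```text
t 9.65 pos [ 0.5286 -0.2012  0.0769] toolx [ 0.911 -0.411  0.003] toolz [ 0.003 -0.001 -1.   ] F [ 0.6 -1.  -2.8] open 0.0147
 turn [ 0.    -0.003 -0.003] shift now cm [-0.2   0.12  0.29] after turn [-0.2   0.12  0.29]
```

View pics/v5.png

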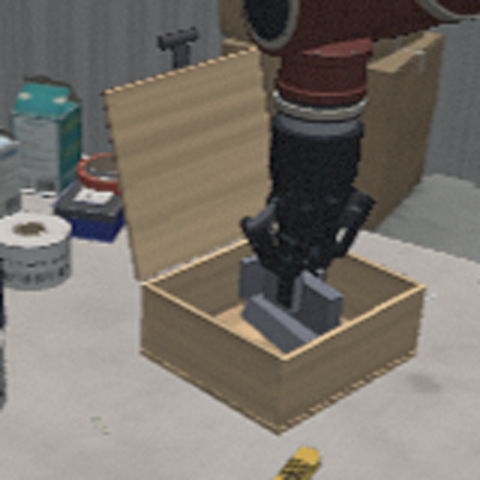

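>>> jog_arm([
  [0,0,0,0,0,-2,0],
  [0,0,0,0,0,-3,0],
  [0,0,0,0,0,-3,0],
  [0,0,0,0,0,-3,0],
  [0,0,0,0,0,-1.5,0],
  [0,0,-0.0942,0,0,0,0],
  [0,0,-0.0942,0,0,0,0],
  [0,0,-0.0942,0,0,0,0],
  [0,0,0,0,0,0,0],
  [0,0,0,0,0,0,0],
])

```text
t: 10.53
tool_pos: [0.5272, -0.2006, 0.1989]
tool_rot: [-3.133, 0.226, 0.003]
contact_force: [0.1, 1.3, -3.0]
opening: 0.0154
```

```bash
python3 - <<'E'
from h import *
togo([.4227,.2211,.10],-.139)
E
```

```text
t 10.53 pos [ 0.5272 -0.2006  0.1989] toolx [ 0.99  -0.143 -0.002] toolz [-0.002  0.001 -1.   ] F [ 0.1  1.3 -3. ] open 0.0154
 turn [-0.001  0.002 -0.005] shift now cm [-16.37 -40.23   9.94] after turn [-16.19 -40.31   9.89]
```

>>> jog_arm([
  [0,0,-0.005,-0.7,-1.7,0,0],
  [0,0,0,-1.45,-3.6,0,0],
  [0,0,0,-1.45,-3.6,0,0],
  [0,0,0,-1.45,-3.6,0,0],
  [0,0,0,-1.45,-3.6,0,0],
  [0,0,0,-1.45,-3.6,0,0],
  [0,0,0,-1.45,-3.6,0,0],
  [0,0,0,-1.45,-3.6,0,0],
  [0,0,0,-1.45,-3.6,0,0],
  [0,0,0,-1.45,-3.6,0,0],
  [0,0,0,-1.45,-3.6,0,0],
  [0,0,0,-1.4,-3.3,0,0],
])

```text
t: 11.53
tool_pos: [0.418, 0.2299, 0.1998]
tool_rot: [-3.134, 0.217, 0.0]
contact_force: [0.6, 0.3, -3.3]
opening: 0.0151
```

>>> jog_arm([
  [0,0,0,0,0,3,0],
  [0,0,0,0,0,3,0],
  [0,0,0,0,0,3,0],
  [0,0,0,0,0,0,0],
  [0,0,0,0,0,0,0],
])

```text
t: 11.95
tool_pos: [0.4174, 0.2274, 0.1081]
tool_rot: [3.132, -0.216, -0.008]
contact_force: [0.1, 0.7, -2.0]
opening: 0.0152
```

```bash
python3 - <<'E'
from h import *
togo([.4227,.2211,.10],-.139)
b,D=save("top","t6"); a,_=save("side","s6")
A=cv2.resize(a[220:370,170:320],(480,480),interpolation=cv2.INTER_CUBIC)
B=cv2.resize(b[200:350,120:270],(480,480),interpolation=cv2.INTER_CUBIC)
cv2.imwrite("pics/v6.png",cv2.resize(np.hstack([A,B])[:,:,::-1],(800,400)))
E
```

```text
t 11.95 pos [0.4174 0.2274 0.1081] toolx [ 0.991 -0.137 -0.005] toolz [-0.005 -0.002 -1.   ] F [ 0.1  0.7 -2. ] open 0.0152
 turn [0.002 0.005 0.001] shift now cm [0.62 0.55 0.8 ] after turn [0.61 0.55 0.81]
```

View pics/v6.png

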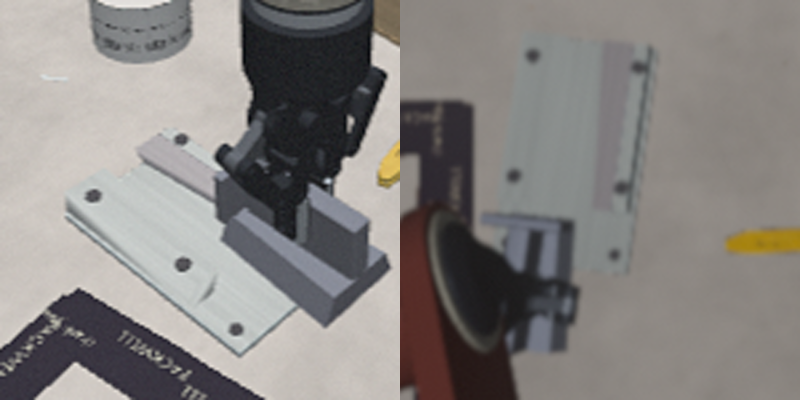

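>>> jog_arm([
  [0,0.004,0,0.3,0.5,1.5,0],
  [0,0,0,0,0,2,0],
  [0,0,0,0,0,0.8,0],
  [0,0,0,0,0,0,0],
  [0,0,0,0,0,0,0],
])

```text
t: 12.47
tool_pos: [0.4223, 0.2227, 0.0683]
tool_rot: [-3.134, 0.215, -0.008]
contact_force: [-0.3, -0.1, -2.3]
opening: 0.0151
```

```bash
cat > st.py <<'E'
from h import *
import sys
togo([.4227,.2211,.0595],-.139)
b,D=save("top",sys.argv[1]); P=cloud("top",D); Z=cv2.medianBlur(P[...,2].astype(np.float32),3)
seat=np.array([543.5,204.2]); ax=np.array([np.cos(.139),-np.sin(.139)]); nx=np.array([-ax[1],ax[0]])
g=(b[...,2].astype(int)>b[...,0]+6)&(b.max(2)>70)
roi=np.zeros(Z.shape,bool); roi[190:350,150:235]=1
for nm,lo,hi,zz in(("rib/plate top",.055,.080,.068),("foot top",.017,.038,.026)):
    m=roi&g&(Z>lo)&(Z<hi); v,u=np.nonzero(m)
    X=np.array([ray("top",a,c,zz)[:2] for a,c in zip(u,v)])*1000-seat
    s=X@ax;w=X@nx; print(nm,len(s),"s",np.percentile(s,[1,99]).round(1))
    for q in np.arange(np.floor(s.min()/8)*8,s.max(),8):
        k=w[(s>=q)&(s<q+8)]
        if len(k)>5: print("  ",q+4,k.min().round(1),k.max().round(1),len(k),end=";")
    print()
E
python3 st.py t7
```

```text
t 12.47 pos [0.4223 0.2227 0.0683] toolx [ 0.991 -0.137  0.005] toolz [ 0.005 -0.    -1.   ] F [-0.3 -0.1 -2.3] open 0.0151
 turn [-0.001 -0.005  0.002] shift now cm [0.05 0.16 0.88] after turn [0.06 0.15 0.88]
rib/plate top 218 s [-107.5  -69.7]
   -108.0 -5.3 1.4 6;   -100.0 -6.2 6.7 21;   -92.0 -5.5 11.1 31;   -84.0 -6.1 10.3 31;   -76.0 -27.7 31.3 96;   -68.0 -26.8 29.6 31;
foot top 265 s [-169.4  -80.7]
   -172.0 -22.7 -5.5 9;   -164.0 -26.4 -5.1 38;   -156.0 -30.0 -5.4 40;   -148.0 -24.5 -6.9 28;   -116.0 -27.5 -10.1 7;   -108.0 -26.9 -6.7 37;   -100.0 -27.2 -5.7 37;   -92.0 -26.6 23.5 36;   -84.0 -25.0 25.5 31;
```

>>> jog_arm([
  [0,-0.003,0,0,0.15,0.5,0],
  [0,0,0,0,0,0.3,0],
  [0,0,0,0,0,0.2,0],
  [0,0,0,0,0,0,0],
  [0,0,0,0,0,0,0],
  [0,0,0,0,0,0,0],
])

```text
t: 13.02
tool_pos: [0.4217, 0.2212, 0.0574]
tool_rot: [-3.134, 0.214, -0.003]
contact_force: [0.8, -0.2, -1.3]
opening: 0.015
```

```bash
python3 - <<'E'
from h import *
togo([.4227,.2211,.0575],-.139)
E
```

```text
t 13.02 pos [0.4217 0.2212 0.0574] toolx [ 0.991 -0.136  0.002] toolz [ 0.002  0.    -1.   ] F [ 0.8 -0.2 -1.3] open 0.015
 turn [-0.    -0.002  0.002] shift now cm [ 0.1  -0.01 -0.01] after turn [ 0.1  -0.01 -0.01]
```

>>> jog_arm([
  [0,0,0.002,0.2,0,0.05,0],
  [0,0,0,0.6,0,0.05,0],
  [0,0,0,0.6,0,0,0],
  [0,0,0,0.6,0,0,0],
  [0,0,0,0.6,0,0,0],
  [0,0,0,0.6,0,0,0],
  [0,0,0,0,0,0,0],
  [0,0,0,0,0,0,0],
])

```text
t: 13.68
tool_pos: [0.455, 0.2168, 0.0573]
tool_rot: [-3.133, 0.218, -0.007]
contact_force: [1.6, 0.1, 4.6]
opening: 0.0152
```

>>> jog_arm([
  [0,0,0,0.6,0,0,0],
  [0,0,0,0.6,0,0,0],
  [0,0,0,0.6,0,0,0],
  [0,0,0,0.6,0,0,0],
  [0,0,0,0.6,0,0,0],
  [0,0,0,0.6,0,0,0],
  [0,0,0,0,0,0,0],
  [0,0,0,0,0,0,0],
])

```text
t: 14.35
tool_pos: [0.4902, 0.2119, 0.0573]
tool_rot: [-3.133, 0.218, -0.007]
contact_force: [2.4, 0.4, 5.9]
opening: 0.0151
```

```bash
python3 - <<'E'
from h import *
togo([.5435-.9904*47,.2042+.1386*47,.0575],-.139)
s=(ctrl.get_obs()["tool_pos"][:2]-[.5435,.2042])@np.array([[.9904,.1386],[-.1386,.9904]]); print("tcp in seat",s)
E
```

```text
t 14.35 pos [0.4902 0.2119 0.0573] toolx [ 0.99  -0.138  0.004] toolz [ 0.004  0.001 -1.   ] F [2.4 0.4 5.9] open 0.0151
 turn [-0.001 -0.004  0.   ] shift now cm [-4.69482e+03 -1.36000e+00 -1.99600e+01] after turn [-4.69486e+03 -1.70000e-01 -2.00000e-02]
tcp in seat [-0.05382585  0.00022521]
```

>>> jog_arm([
  [0,0,0,0.6,0,0,0],
  [0,0,0,0.6,0,0,0],
  [0,0,0,0,0,0,0],
  [0,0,0,0,0,0,0.4],
  [0,0,0,0,0,0,0.4],
  [0,0,0,0,0,0,0.4],
  [0,0,0,0,0,-1,0.4],
  [0,0,0,0,0,-3,0.4],
  [0,0,0,0,0,-3,0.4],
  [0,0,0,-2,0,0,0],
  [0,0,0,-3.5,0,0,0],
  [0,0,0,-3.5,0,0,0],
])

```text
t: 15.35
tool_pos: [0.4112, 0.2225, 0.1274]
tool_rot: [-3.133, 0.22, -0.004]
contact_force: [-1.1, -0.8, 0.2]
opening: 0.0002
```

>>> jog_arm([
  [0,0,0,-1,0,0,0],
  [0,0,0,0,0,0,0],
  [0,0,0,0,0,0,0],
])

```text
t: 15.6
tool_pos: [0.4016, 0.224, 0.1266]
tool_rot: [-3.134, 0.216, -0.004]
contact_force: [-0.0, -0.8, -0.1]
opening: 0.0004
```

```bash
python3 st.py t8; python3 - <<'E'
from h import *
a,_=save("side","s8"); b=np.load("pics/t8.npz")["I"]
s=(ctrl.get_obs()["tool_pos"][:2]-[.5435,.2042])@np.array([[.9904,.1386],[-.1386,.9904]]); print("tcp in seat",s)
A=cv2.resize(a[220:370,170:320],(480,480),interpolation=cv2.INTER_CUBIC)
B=cv2.resize(b[200:350,120:270],(480,480),interpolation=cv2.INTER_CUBIC)
cv2.imwrite("pics/v8.png",cv2.resize(np.hstack([A,B])[:,:,::-1],(800,400)))
E
```

```text
t 15.6 pos [0.4016 0.224  0.1266] toolx [ 0.991 -0.137  0.002] toolz [ 0.002  0.    -1.   ] F [-0.  -0.8 -0.1] open 0.0004
 turn [-0.    -0.002  0.001] shift now cm [ 2.11 -0.    6.71] after turn [ 2.12 -0.01  6.71]
rib/plate top 466 s [-87.2   9.6]
   -84.0 -10.2 5.1 30;   -76.0 -11.0 5.7 33;   -68.0 -10.1 5.3 31;   -60.0 -10.9 5.9 34;   -52.0 -9.7 5.7 31;   -44.0 -10.8 4.9 31;   -36.0 -10.7 5.8 31;   -28.0 -10.4 5.3 31;   -20.0 -10.6 6.0 31;   -12.0 -10.0 5.5 32;   -4.0 -10.5 5.8 30;   4.0 -32.5 27.1 94;   12.0 -29.8 25.3 25;
foot top 428 s [-87.6   2.7]
   -84.0 -32.1 23.3 55;   -76.0 -31.2 22.2 50;   -68.0 -29.9 23.5 48;   -60.0 -24.4 22.6 41;   -52.0 -25.0 21.5 37;   -44.0 -24.3 21.8 39;   -36.0 -23.1 21.0 35;   -28.0 -21.8 20.1 29;   -20.0 -20.9 18.9 25;   -12.0 -21.8 18.4 29;   -4.0 -20.5 17.9 24;   4.0 -19.6 38.9 12;
tcp in seat [-1.42199102e-01 -6.20470574e-05]
```

View pics/v8.png

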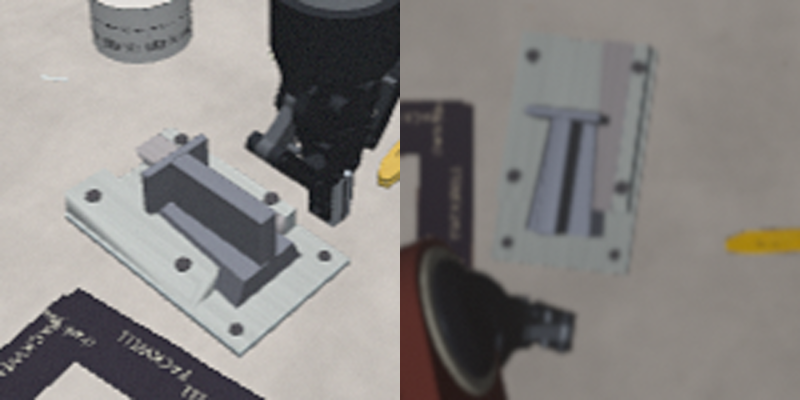

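>>> jog_arm([
  [0,0,0,0,0.1,2,0],
  [0,0,0,0,0,3,0],
  [0,0,0,0,0,2.5,0],
  [0,0,0,0,0,0.9,0],
  [0,0,0,1,0,0,0],
  [0,0,0,1,0,0,0],
  [0,0,0,1,0,0,0],
  [0,0,0,0,0,0,0],
  [0,0,0,0,0,0,0],
])

```text
t: 16.45
tool_pos: [0.4335, 0.2189, 0.044]
tool_rot: [-3.133, 0.219, -0.006]
contact_force: [0.4, -0.8, 0.4]
opening: -0.0001
```

>>> jog_arm([
  [0,0,0,0.4,0,0,0],
  [0,0,0,0.4,0,0,0],
  [0,0,0,0.4,0,0,0],
  [0,0,0,0.4,0,0,0],
  [0,0,0,0,0,0,0],
  [0,0,0,0,0,0,0],
])

```text
t: 16.95
tool_pos: [0.4472, 0.2165, 0.0422]
tool_rot: [3.134, -0.218, 0.002]
contact_force: [-0.0, -0.8, -0.6]
opening: 0.0003
```

```bash
cat > p.py <<'E'
from h import *
o=ctrl.get_obs(); M=np.array([[.9904,.1386],[-.1386,.9904]])
print("t",o["t"],"tcp in seat mm",((o["tool_pos"][:2]-[.5435,.2042])@M*1000).round(1),"z",o["tool_pos"][2].round(4),"F",(o["contact_force"][:2]@M).round(1),o["contact_force"][2].round(1))
E
python3 p.py
```

```text
t 16.95 tcp in seat mm [-97.   -1.2] z 0.0422 F [ 0.1 -0.8] -0.6
```

>>> jog_arm([
  [0,0,0,0.4,0,0,0],
  [0,0,0,0.4,0,0,0],
  [0,0,0,0.4,0,0,0],
  [0,0,0,0.4,0,0,0],
  [0,0,0,0.4,0,0,0],
  [0,0,0,0,0,0,0],
  [0,0,0,0,0,0,0],
])

```text
t: 17.53
tool_pos: [0.4674, 0.2136, 0.0423]
tool_rot: [3.134, -0.218, 0.003]
contact_force: [-0.0, -0.9, 0.1]
opening: -0.0
```

>>> jog_arm([
  [0,0,0,0.2,0,0,0],
  [0,0,0,0.2,0,0,0],
  [0,0,0,0.2,0,0,0],
  [0,0,0,0,0,0,0],
  [0,0,0,0,0,0,0],
])

```text
t: 17.95
tool_pos: [0.4724, 0.2129, 0.0419]
tool_rot: [3.134, -0.217, -0.0]
contact_force: [-4.0, -0.0, 0.5]
opening: 0.0004
```

```bash
python3 p.py
```

```text
t 17.95 tcp in seat mm [-71.7  -1.2] z 0.0419 F [-4.  -0.6] 0.5
```

>>> jog_arm([
  [0,0,0,0.1,0,0,0],
  [0,0,0,0.1,0,0,0],
  [0,0,0,0,0,0,0],
  [0,0,0,0,0,0,0],
])

```text
t: 18.28
tool_pos: [0.4731, 0.2127, 0.0417]
tool_rot: [3.134, -0.217, -0.005]
contact_force: [-7.8, 1.0, 3.8]
opening: -0.0002
```

>>> jog_arm([
  [0,0,0,0.1,0,0,0],
  [0,0,0,0.1,0,0,0],
  [0,0,0,0,0,0,0],
  [0,0,0,0,0,0,0],
])

```text
t: 18.62
tool_pos: [0.474, 0.2126, 0.0412]
tool_rot: [3.133, -0.217, -0.009]
contact_force: [-11.3, 1.6, 4.6]
opening: -0.0001
```

```bash
python3 p.py
```

```text
t 18.6167 tcp in seat mm [-70.   -1.3] z 0.0412 F [-11.4   0.1] 4.6
```

>>> jog_arm([
  [0,0,0,0.1,0,0,0],
  [0,0,0,0.1,0,0,0],
  [0,0,0,0,0,0,0],
  [0,0,0,0,0,0,0],
  [0,0,0,0,0,0,0],
])

```text
t: 19.03
tool_pos: [0.4749, 0.2124, 0.0409]
tool_rot: [3.133, -0.217, -0.013]
contact_force: [-13.1, 3.0, 6.0]
opening: -0.0005
```

```bash
python3 p.py
```

```text
t 19.0333 tcp in seat mm [-69.1  -1.4] z 0.0409 F [-13.4   1.2] 6.0
```

>>> jog_arm([
  [0,0,0,0.1,0,0,0],
  [0,0,0,0.07,0,0,0],
  [0,0,0,0,0,0,0],
  [0,0,0,0,0,0,0],
  [0,0,0,0,0,0,0],
  [0,0,0,0,0,0,0],
])

```text
t: 19.53
tool_pos: [0.4755, 0.2123, 0.0406]
tool_rot: [3.133, -0.217, -0.017]
contact_force: [-16.8, 4.0, 8.5]
opening: 0.0002
```

```bash
python3 p.py
```

```text
t 19.5333 tcp in seat mm [-68.5  -1.4] z 0.0406 F [-17.2   1.6] 8.5
```

>>> jog_arm([
  [0,0,0,-0.3,0,0,0],
  [0,0,0,-0.5,0,0,0],
  [0,0,0,-1.5,0,0,0],
  [0,0,0,-2,0,0,0],
  [0,0,0,-2,0,-1,0],
  [0,0,0,0,0,-3,0],
  [0,0,0,0,0,-3,0],
  [0,0,0,0,0,-3,0],
  [0,0,0,0,-3,0,0],
  [0,0,0,0,-3,0,0],
  [0,0,0,0,0,0,0],
  [0,0,0,0,0,0,0],
])

```text
t: 20.53
tool_pos: [0.4268, 0.2808, 0.1428]
tool_rot: [-3.134, 0.215, -0.005]
contact_force: [0.1, 0.2, -0.6]
opening: -0.0002
```

```bash
python3 p.py; python3 st.py t9; python3 - <<'E'
from h import *
a,D=save("side","s9"); b=np.load("pics/t9.npz")["I"]
A=cv2.resize(a[100:400,130:430],(480,480),interpolation=cv2.INTER_CUBIC)
B=cv2.resize(b[200:350,120:270],(480,480),interpolation=cv2.INTER_CUBIC)
cv2.imwrite("pics/v9.png",cv2.resize(np.hstack([A,B])[:,:,::-1],(800,400)))
E
```

```text
t 20.5333 tcp in seat mm [-126.2   59.7] z 0.1428 F [0.1 0.2] -0.6
t 20.53 pos [0.4268 0.2808 0.1428] toolx [ 0.991 -0.136  0.003] toolz [ 0.003  0.    -1.   ] F [ 0.1  0.2 -0.6] open -0.0002
 turn [-0.001 -0.003  0.002] shift now cm [0.38 5.98 8.33] after turn [0.42 5.97 8.33]
rib/plate top 460 s [-52.3  44. ]
   -52.0 -9.4 5.7 22;   -44.0 -9.9 6.6 31;   -36.0 -9.6 6.1 31;   -28.0 -9.8 6.8 31;   -20.0 -9.2 6.6 31;   -12.0 -9.7 6.9 32;   -4.0 -8.8 6.7 31;   4.0 -9.9 5.9 31;   12.0 -9.8 6.9 30;   20.0 -9.5 6.0 30;   28.0 -10.1 6.7 32;   36.0 -30.1 27.8 71;   44.0 -29.5 28.1 57;
foot top 377 s [-53.4  37.5]
   -52.0 -25.3 24.0 34;   -44.0 -24.3 24.6 43;   -36.0 -24.9 23.8 43;   -28.0 -24.3 23.0 37;   -20.0 -23.0 22.1 38;   -12.0 -21.8 22.4 34;   -4.0 -22.1 21.6 30;   4.0 -21.8 20.4 29;   12.0 -20.5 19.5 28;   20.0 -19.5 19.0 23;   28.0 -18.3 -6.3 22;   36.0 -17.0 18.5 15;
```

View pics/v9.png

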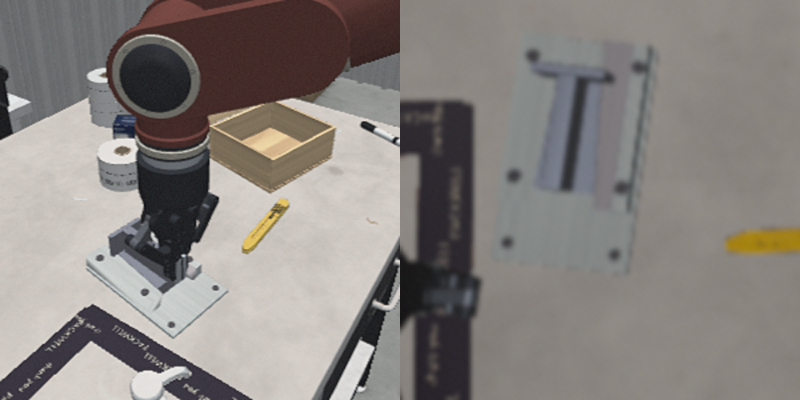

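```bash
python3 - <<'E'
from h import *
I=np.load("pics/t9.npz"); P=cloud("top",I["D"]); Q=cloud("top",np.load("pics/top0.npz")["D"])
for n,s,l in(("cutter",np.s_[278:300,238:318],.006),("roll",np.s_[128:172,236:290],.05)):
    print(n,[np.median(A[s][A[s][...,2]>l][:,:2],0).round(4) for A in(Q,P)])
print("lid max z",np.percentile(P[150:210,320:470,2],99))
print(ctrl.finish_job())
E
```

```text
cutter [array([0.4452, 0.0024]), array([0.4452, 0.0006])]
roll [array([0.7426, 0.0267]), array([0.7422, 0.0266])]
lid max z 0.24117540425539283
the job is handed in; nothing more can be done
None
```

I opened the lid by its bar until it stayed open by itself, and lifted the stop out of the case. I slid the stop's foot into the bracket mouth, let go, and pushed it from behind with closed fingers. The push rose steadily to about 17 N over the last 3 mm or so. I then backed off, and the job was handed in at about 20.6 s.

**Last checks:**
- **Stop:** the top camera puts it about 3–4 mm short of the nominal seat point, about 1.5 mm off the centre line and parallel to the rails. All of that is within tolerance.
- **Other things:** the lid is still up (about 0.24 m high), and the box cutter and label roll are where they were, within 2 mm. The gripper stood clear, with about 0 N on it.

**Not checked:** the force between foot and gib can't be measured directly. That the stop is jammed rests on the 17 N push within the 12–20 N range and on its place after I backed off. During the push the tool also felt about 8 N upward, probably friction at the stop's rear face, so the net wedging push may have been a few N lower.

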